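# Hang the parts caddy on its bench hanger and pin it

### The job

Hang the blue parts caddy by its flat handle on the red two-prong hanger, so that the handle lies flat on both prongs behind the upturned lips, and let go of it. Then lock it with the orange-headed pin: put the pin down through one of the handle's holes and the prong hole beneath it, either side (slide the hung handle sideways until the holes line up), until its flange rests on the handle. Keep the caddy upright so that nothing spills, and leave the multimeter, the red reel and the amber jar where they are.

Things in the scene. Friction and masses are not known exactly. Their poses are not given: they have to be found in the camera images.
- caddy: open blue plastic caddy, 80 (x) x 126 (y) x 55 high, 0.4 kg, same either way round. Origin: centre of its underside. Flat aluminium strap handle along its y over the centre: 24 wide (x), 134 long, 10 thick, underside 115 above the origin; grip it across x at its dark sleeve (y = 0). Two 10.5 mm holes down through it at y = +-36. Uprights at y = +-65; opening under the strap 60 high, 126 wide
- strap (a point): middle of the underside of the caddy's strap handle; axes as the caddy's
- stand: fixed hanger; origin on the bench below the nominal seat. Base x -50 to 140, y +-75; column at x = 105. Red fork: prongs to -x at y = +-36, each 28 wide, 12 thick, top 205 high, tips x -28, with a 10 mm hole down at x = 0, lip x -22 to -15 (12 up), back stop x 15 to 22 (10 up). The clamped fork is set 0 to 12 higher and up to 8 either way in y than this pose tells: look or feel
- pin: retaining pin, 60 g, 69 overall: steel shank 9 diameter, 36 long with a bullet nose (last 9 taper to 4), flange 20 diameter, 3 thick, above it an orange square head 14 x 14 x 30 tall. Origin at the tip of the nose, z up to the head. It starts upright in the block's hole, flange on the block's top
- pin_flange (a point): centre of the underside of the pin's flange, 36 above its tip
- block: fixed grey parking block 60 x 60 x 50 high with a 12 mm hole down through its centre; origin at the centre of its underside
- meter: bystander, to be left alone: yellow handheld multimeter, 150 x 75 x 36, lying on its back; origin at the centre of its underside
- spool: bystander, to be left alone: red reel, 60 diameter, 40 high; origin at the centre of its underside
- flux: bystander, to be left alone: amber jar, 44 diameter, 80 high; origin at the centre of its underside
Mind the look-alikes: they are no part of the job. Leave any brown or green look-alike of the caddy alone.

How it is judged (in metres and radians):
On the way, in this order (a step that is already met when the one before it is completed fails the run):
1. the caddy hangs with its handle flat on both prongs behind the lips, let go by the fingers (x of strap in the frame of stand between -0.007 and 0.007 m and y of strap in the frame of stand between -0.022 and 0.022 m and z of strap in the frame of stand between 0.202 and 0.221 m and angle between the x axis of caddy and the x axis of stand, either way round below 0.12 rad and angle between caddy's own z axis and vertical below 0.06 rad and contact force between the fingers and caddy below 0.3 N and linear speed of caddy below 0.03 m/s), for 0.3 s.
2. the pin is down through a handle hole and the prong hole below it (x of pin_flange in the frame of strap between -0.003 and 0.003 m and z of pin_flange in the frame of strap between 0.006 and 0.0135 m and (y of pin_flange in the frame of strap between 0.033 and 0.039 m or y of pin_flange in the frame of strap between -0.039 and -0.033 m) and angle between pin's own z axis and vertical below 0.12 rad), for 0.2 s.
At the end, for the whole second after the job is handed in: caddy at rest, strap flat in the fork (7 mm in x, 22 in y of the stand, underside 202 to 221 high, in line within 0.12 rad, upright within 0.06); pin at rest through either strap hole (within 3 mm in x and y, tilt under 0.12) and the prong, flange 6 to 13.5 above the strap underside (all of step 2 and x of strap in the frame of stand between -0.007 and 0.007 m and y of strap in the frame of stand between -0.022 and 0.022 m and z of strap in the frame of stand between 0.202 and 0.221 m and angle between the x axis of caddy and the x axis of stand, either way round below 0.12 rad and angle between caddy's own z axis and vertical below 0.06 rad and linear speed of each of caddy, pin below 0.02 m/s); the robot touches nothing.
It fails at once if the caddy is tipped more than 0.5 rad, spilling its contents (angle between caddy's own z axis and vertical above 0.5 rad).
It fails at once if the meter, the reel or the jar is moved more than 30 mm (distance of any of meter, spool, flux from where it was at the start of the episode above 0.03 m).
It also fails if it takes over 72 s, if anything falls off the work surface, if the arm or the gripper's body presses on something with over 40 N, if the wrist force passes 120 N, or if a joint passes its speed limit or range.

### The arm

A 6-joint arm with a two-finger parallel gripper is mounted at the origin on the work surface. World frame = base frame: x ahead of the robot, y to its left, z up, the work surface at z = 0. Lengths are in m, angles in degrees, forces in N, time in s.
With the tool pointing down it reaches from about 0.3 to 0.775 m from the base axis. Payload 14.6 kg.
Tool frame: the origin (TCP) lies midway between the tips of the shut fingers; the grasp point (between the pads) lies 19 mm behind it; z points along the fingers, y is the line along which they close (so a half turn about z gives the same grasp; the last joint's range is limited). The gripper opens to 94 mm and grips with 3 to 60 N. Pads are 16 mm wide; open, the fingers measure 119 mm over their backs; the gripper's body (75 mm by 177 mm) begins 78 mm behind the grasp point.
Start: joints at [65.054, 17.183, 87.147, -0, 75.671, -3.816], TCP at [0.198, 0.513, 0.17] pointing down, gripper open.
Joint ranges: [-173.82, 173.82], [-45.26, 126.66], [13.44, 144.39], [-59.66, 239.66], [0, 175.72], [-146.38, 146.38]. Speed limits (degrees/s): [127.2, 127.2, 147.25, 180, 180, 180].

### API

Orientations are given as [roll, pitch, yaw] about the fixed x, y, z axes, in that order (R = Rz(yaw) Ry(pitch) Rx(roll)).
In Python, from workcell import manip gives the robot as it stands.
- The arm moves only by the tool play_rows, never from a script. Its argument "targets" is a list of rows, each an object with "offset": the shift along the tool's x, y, z normalised to -1 to 1, where 1 is 3 cm, a list of three; "roll": the turn about the tool's z normalised to -1 to 1, where 1 is 0.12 rad. A call has 1 to 12 rows; each row shifts and turns the commanded pose from where the row before left it, along the tool's axes as they then stand; what a row does not reach is not made up. A row lasts 1/10 s, in which the tool goes at most 50 mm and 8.59 degrees, less where a joint would pass 70% of its speed; a pose out of reach is approached as far as the arm can. A call with a number of a shift or a turn outside -1 to 1 is refused whole. A call with a gripper value outside its range is refused whole. "hand" is the opening, from 0 (shut) to 1 (fully open), set as the call begins (left out, the last holds). The fingers move at their own pace and stop on an object; "grip_force" is the grip in N (left out, the last holds). Time passes only in rows, so rows that do not move let the fingers close. It gives the time, the measured TCP pose, the force, the opening and the grip force at its end, in the units of the state.
- manip.get_state(): the state, without advancing time (a new reading comes with each control period).
- manip.capture(name): name is "side" or "top"; returns a dict with "pixels" (420x560x3 uint8, red, green, blue), "range_z" (420x560 float32, m along the optical axis (not along the pixel's ray), 0 where there is no reading), "camera_matrix" (3x3 intrinsics, pixels), "position" and "rotation" of the camera in the world. Camera axes: x right, y down, z forward; pixel columns grow to the right and rows downward; lengths in m; the calibration is good to about 2 mm. A picture is of the moment at which its call begins.
- manip.hand_in(): hands the job in; it is judged then, once.
The state is a dict: "clock": time; "qpos": joint angles; "qvel": joint speeds; "effort": joint torques, N m; "eef_pos": TCP position; "tool_rot": TCP orientation; "contact_force": force on the tool from outside, world axes, zero at the start; "ft_torque": the same for the moment, N m; "grip_width": finger opening in m; "grip_force": force on a finger pad.
Only numpy, scipy, OpenCV 4.12 (cv2) and the standard library are available. Lean on these libraries where they do the work, as an engineer would, in place of code of your own. Each camera call takes 0.05 s, during which the arm holds its last target. There are 200 camera calls.

## Working session

There is one attempt and no reset: what is moved stays moved. The work goes in short steps, Python scripts to look and compute and a tool call to move; the robot and the scene stay as the last step left them, time stands still between calls to the robot, and variables do not carry over. Pictures are saved under pics/ and viewed, at most 10 in all, crops included, and the job is handed in when it is done.

Besides the shell and the picture viewer there is one more tool, called by a JSON object that holds its "op" and its "data". play_rows: Moves the arm, as the interface text tells. Its arguments: {"type":"object","properties":{"targets":{"type":"array"},"hand":{"type":"number"},"grip_force":{"type":"number"}},"required":["targets"]}

```bash
ls; mkdir -p pics; cat > h.py <<'E'
import numpy as np, cv2
from workcell import manip
def cap(n):
    d=manip.capture(n); d['K']=np.array(d['camera_matrix']); d['R']=np.array(d['rotation']); d['t']=np.array(d['position']); return d
def cloud(d):
    z=d['range_z']; v,u=np.indices(z.shape); K=d['K']
    p=np.stack([(u-K[0,2])/K[0,0]*z,(v-K[1,2])/K[1,1]*z,z],-1)
    P=p@d['R'].T+d['t']; P[z==0]=np.nan; return P
def hsv(d): return cv2.cvtColor(d['pixels'],cv2.COLOR_RGB2HSV)
def save(d,n): cv2.imwrite('pics/'+n,cv2.cvtColor(d['pixels'],cv2.COLOR_RGB2BGR))
E
python3 - <<'E'
from h import *
for n in('top','side'):
    d=cap(n); print(n,d['t'],d['R'].round(3).tolist(),d['K'].tolist()); save(d,n+'0.png'); np.savez('/tmp/%s0.npz'%n,P=cloud(d),px=d['pixels'])
s=manip.get_state(); print(s)
E
```

```text
pics
top [0.36020441 0.05997166 1.17018395] [-171.21, 0.367, -90.703] [[405.0228415672886, 0.0, 277.1641243802255], [0.0, 405.0228415672886, 212.20575843064623], [0.0, 0.0, 1.0]]Traceback (most recent call last):
  File "<stdin>", line 3, in <module>
  File "h.py", line 8, in cloud
    P=p@d['R'].T+d['t']; P[z==0]=np.nan; return P
      ~~~~~~~~~~^~~~~~~
ValueError: operands could not be broadcast together with shapes (420,560) (3,)
```

```bash
sed -i "s/d\['R'\]=np.array(d\['rotation'\])/d['R']=Rot.from_euler('xyz',d['rotation'],degrees=True).as_matrix()/; 1i from scipy.spatial.transform import Rotation as Rot" h.py
python3 - <<'E'
from h import *
for n in('top','side'):
    d=cap(n); print(n,d['t'],d['rotation']); save(d,n+'0.png'); np.savez('/tmp/%s0.npz'%n,P=cloud(d),px=d['pixels'],z=d['range_z'])
s=manip.get_state(); print(s)
E
```

```text
top [0.36020441 0.05997166 1.17018395] [-171.20971915    0.36654434  -90.7031859 ]
side [ 0.10546768 -0.686168    0.61537269] [-120.92367761   -0.12093243  -28.67144279]
{'clock': 0.15, 'qpos': array([ 6.50548819e+01,  1.72068145e+01,  8.71710176e+01,  2.01371503e-04,
        7.56709018e+01, -3.81531117e+00]), 'qvel': array([ 0.01424773,  0.00871889, -0.14958105,  0.01932896,  0.08480151,
        0.00812622]), 'effort': array([ 1.02635597e-03, -5.31965089e+01, -3.52813196e+01,  7.08038011e-02,
        2.36767076e-02, -9.71862846e-05]), 'eef_pos': array([0.1981666 , 0.51281836, 0.16993927]), 'tool_rot': array([-1.79951387e+02, -3.43740802e-03,  1.58870142e+02]), 'contact_force': array([-0.38132982,  0.02909202, -0.1090719 ]), 'ft_torque': array([ 0.03183341, -0.00504016,  0.04033919]), 'grip_force': 0.0, 'grip_width': 0.09422531307594349}
```

View pics/top0.png

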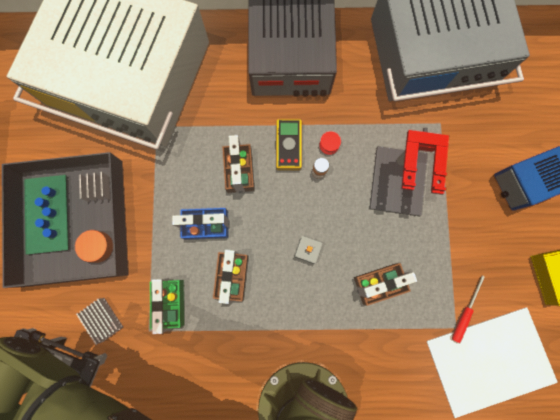

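View pics/side0.png

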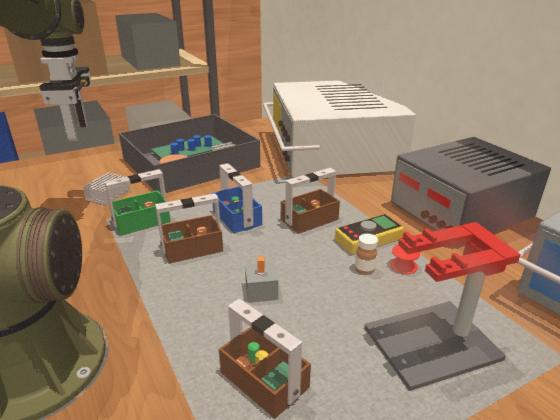

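The top view shows the blue caddy at about (203,224), the pin in its block at (309,249), and the red fork at (425,160) with its prongs toward the robot. The meter (289,145), reel (330,142) and jar (321,167) stand between the caddy and the fork.

```bash
cat > m.py <<'E'
from h import *
def rect(P,m,name):
    q=P[m]; q=q[~np.isnan(q[:,0])]; r=cv2.minAreaRect((q[:,:2]*1000).astype(np.float32)); print(name,len(q),'c',np.round(r[0],1),'wh',np.round(r[1],1),'ang',round(r[2],2),'z med',np.round(np.nanpercentile(q[:,2],[5,50,95]),4),'mean',q.mean(0).round(4)); return q
def red(H): return ((H[...,0]<6)|(H[...,0]>174))&(H[...,1]>150)&(H[...,2]>70)
E
python3 - <<'E'
from m import *
for n in('top','side'):
    f=np.load('/tmp/%s0.npz'%n); P,px=f['P'],f['px']; H=cv2.cvtColor(px,cv2.COLOR_RGB2HSV); h,s,v=cv2.split(H); z=P[...,2]
    print(n)
    blue=(h>105)&(h<125)&(s>120)&(z<0.075)&(z>0.01)&(P[...,0]<0.5)
    if n=='top': blue[:, :160]=0; blue[:,260:]=0
    else: blue[:,:205]=0; blue[:,270:]=0
    q=rect(P,blue,'caddy'); c=q.mean(0)
    st=(z>0.105)&(z<0.14)&(np.hypot(P[...,0]-c[0],P[...,1]-c[1])<0.09); rect(P,st,'strap')
    sl=st&(v<90); rect(P,sl,'sleeve')
    rd=red(H)&(z>0.15)&(z<0.26)&(P[...,0]>0.3); q=rect(P,rd,'fork')
    print(np.histogram(q[:,2],bins=np.arange(.18,.25,.004)))
    og=(h>=4)&(h<16)&(s>170)&(z>0.05)&(z<0.1)&(np.hypot(P[...,0]-.31,P[...,1]+.02)<.1)
    q=rect(P,og,'pin')
    if n=='top':
        for nm,(u,w) in dict(block=(298,242),meter=(289,145),reel=(330,142),jar=(321,166),base=(385,170),fork1=(411,180),fork2=(439,180)).items(): print(nm,P[w,u].round(4))
E
```

```text
top
caddy 112 c [482.6 270.6] wh [ 31.9 125.4] ang 1.52 z med [0.0406 0.053  0.0571] mean [0.4726 0.2699 0.051 ]
strap 494 c [467.2 266.7] wh [103.3 140.9] ang 1.48 z med [0.1183 0.1241 0.1271] mean [0.5045 0.2684 0.1235]
sleeve 76 c [505.9 273. ] wh [23.6 19.3] ang 1.15 z med [0.121  0.124  0.1267] mean [0.5062 0.2727 0.1238]
fork 1767 c [ 635.2 -299. ] wh [100.6 160.2] ang 81.46 z med [0.2016 0.2127 0.2222] mean [ 0.6376 -0.2987  0.2122]
(array([  9,   6,  10,   9,  29,  46,  68, 512, 823, 102, 104,  36,   1,
         0,   0,   0,   0]), array([0.18 , 0.184, 0.188, 0.192, 0.196, 0.2  , 0.204, 0.208, 0.212,
       0.216, 0.22 , 0.224, 0.228, 0.232, 0.236, 0.24 , 0.244, 0.248]))
pin 0 c [0. 0.] wh [0. 0.] ang 0.0 z med nan mean [nan nan nan]
block [ 0.4537  0.0059 -0.005 ]
meter [0.7307 0.0284 0.0429]
reel [ 0.7391 -0.0907  0.0395]
jar [ 0.6576 -0.0585  0.0771]
base [ 0.6589 -0.2511  0.0186]
fork1 [ 0.5829 -0.2603  0.2123]
fork2 [ 0.5827 -0.3291  0.2089]
side
caddy 467 c [482.4 270. ] wh [131.5  33.1] ang 88.96 z med [0.0134 0.0366 0.0529] mean [0.4781 0.246  0.0353]
strap 416 c [485
[... 263 characters left out ...]
0.1914 0.2111 0.2208] mean [ 0.6322 -0.3068  0.2089]
(array([  17,   22,   29,   31,   97,  356,  389, 1427,  922,  144,  234,
         13,    0,    0,    0,    0,    0]), array([0.18 , 0.184, 0.188, 0.192, 0.196, 0.2  , 0.204, 0.208, 0.212,
       0.216, 0.22 , 0.224, 0.228, 0.232, 0.236, 0.24 , 0.244, 0.248]))
pin 0 c [0. 0.] wh [0. 0.] ang 0.0 z med nan mean [nan nan nan]
  return np.nanmean(a, axis, out=out, keepdims=keepdims)
m.py:3: RuntimeWarning: Mean of empty slice.
  q=P[m]; q=q[~np.isnan(q[:,0])]; r=cv2.minAreaRect((q[:,:2]*1000).astype(np.float32)); print(name,len(q),'c',np.round(r[0],1),'wh',np.round(r[1],1),'ang',round(r[2],2),'z med',np.round(np.nanpercentile(q[:,2],[5,50,95]),4),'mean',q.mean(0).round(4)); return q
  ret = um.true_divide(
```

```bash
python3 - <<'E'
from m import *
a=-8.5
c,s_=np.cos(np.radians(a)),np.sin(np.radians(a))
out=[]
for n in('top','side'):
    f=np.load('/tmp/%s0.npz'%n); P,px=f['P'],f['px']; H=cv2.cvtColor(px,cv2.COLOR_RGB2HSV); z=P[...,2]
    rd=red(H)&(z>0.19)&(z<0.26)&(P[...,0]>0.3); q=P[rd]
    r=np.c_[q[:,0]*c+q[:,1]*s_,-q[:,0]*s_+q[:,1]*c,q[:,2]]
    x0=np.percentile(r[:,0],.5); print(n,'tip x',x0,'y pct',np.percentile(r[:,1],[.5,1,50,99,99.5]))
    for k in range(0,100,6):
        m=(r[:,0]>x0+k/1000)&(r[:,0]<x0+(k+6)/1000); rr=r[m]; mid=(-.202)
        for sg in(1,-1):
            w=rr[(rr[:,1]-mid)*sg>0]
            if len(w)>3: print(k,sg,len(w),'y',np.percentile(w[:,1],[3,97]).round(4),'z',np.percentile(w[:,2],[10,50,90]).round(4),end=' | ')
        print()
    base=(H[...,1]<90)&(H[...,2]<110)&(z>0.008)&(z<0.03)&(P[...,0]>.45)&(P[...,0]<.75)&(P[...,1]<-.19)&(P[...,1]>-.42); rect(P,base,'base')
    h=H[...,0]; d=np.hypot(P[...,0]-.44,P[...,1]+.02)
    blk=(z>.035)&(d<.08); rect(P,blk,'block+pin')
    og=(z>.02)&(d<.12)&(h>3)&(h<20)&(H[...,1]>150); 
    if og.sum()>3: rect(P,og,'pin')
    im=cv2.cvtColor(px,cv2.COLOR_RGB2BGR)
    if n=='top': crop=im[115:225,360:460]
    else: crop=im[215:290,390:530]
    cv2.imwrite('pics/f%s.png'%n,cv2.resize(crop,None,fx=5,fy=5,interpolation=cv2.INTER_CUBIC))
E
```

```text
top tip x 0.5928735813862238 y pct [-0.2513029  -0.25068646 -0.20205156 -0.15252144 -0.15239812]
0 1 37 y [-0.1768 -0.1528] z [0.2069 0.213  0.218 ] | 0 -1 39 y [-0.2486 -0.2239] z [0.2102 0.2134 0.2217] | 
6 1 41 y [-0.1781 -0.1524] z [0.212  0.223  0.2255] | 6 -1 37 y [-0.2492 -0.2236] z [0.215  0.2238 0.2265] | 
12 1 15 y [-0.177  -0.1526] z [0.2106 0.2126 0.2236] | 12 -1 16 y [-0.248  -0.2245] z [0.2092 0.2117 0.2193] | 
18 1 29 y [-0.1793 -0.1527] z [0.209  0.2112 0.2154] | 18 -1 28 y [-0.2514 -0.2247] z [0.208  0.2115 0.2139] | 
24 1 22 y [-0.178  -0.1524] z [0.2078 0.2125 0.2146] | 24 -1 27 y [-0.2507 -0.2242] z [0.2075 0.2119 0.2146] | 
30 1 34 y [-0.1802 -0.1528] z [0.206  0.2114 0.2133] | 30 -1 29 y [-0.25   -0.2249] z [0.2084 0.2107 0.213 ] | 
36 1 31 y [-0.1795 -0.1525] z [0.2088 0.2119 0.2138] | 36 -1 32 y [-0.25   -0.2249] z [0.2083 0.2118 0.2201] | 
42 1 48 y [-0.178  -0.1521] z [0.211  0.2205 0.2236] | 42 -1 40 y [-0.2488 -0.2243] z [0.2105 0.2203 0.2227] | 
48 1 12 y [-0.1744 -0.1527] z [0.2089 0.2202 0.2238] | 48 -1 19 y [-0.2513 -0.2241] z [0.2082 0.214  0.2219] | 
[... 2873 characters left out ...]
 [0.203  0.2108 0.2118] | 
84 1 56 y [-0.1813 -0.1531] z [0.2025 0.2106 0.2119] | 84 -1 61 y [-0.253  -0.2251] z [0.2032 0.2106 0.2118] | 
90 1 52 y [-0.181  -0.1537] z [0.2033 0.211  0.2119] | 90 -1 66 y [-0.2528 -0.2262] z [0.2033 0.2109 0.2118] | 
96 1 52 y [-0.1812 -0.1539] z [0.2035 0.2108 0.2118] | 96 -1 67 y [-0.2527 -0.2251] z [0.2028 0.2108 0.2122] | 
base 2160 c [ 627.1 -296.8] wh [142.1 187.5] ang 80.79 z med [0.0084 0.0101 0.0118] mean [ 0.6132 -0.2903  0.0101]
block+pin 779 c [429.4 -21.3] wh [63.8 60.2] ang 69.92 z med [0.0377 0.0482 0.0777] mean [ 0.426  -0.0285  0.0502]
pin 90 c [428.8 -22.7] wh [16.3 10.2] ang 63.03 z med [0.0559 0.0734 0.082 ] mean [ 0.4278 -0.0249  0.0714]
```

View pics/ftop.png

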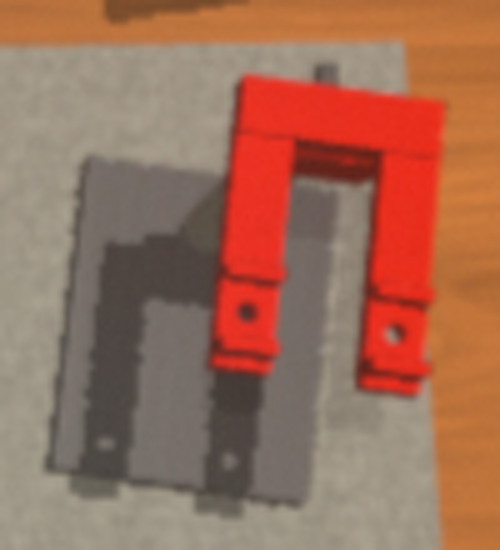

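The crop shows the prong holes at top-view pixels (409.4,177.4) and (438.8,181.6), and the fork axis turned about -9°. The measured prong spacing, lips and stops match the given sizes. First I turn the tool.

{"op": "play_rows", "data": {"targets": [{"offset": [0, 0, 0], "roll": 0.98}, {"offset": [0, 0, 0], "roll": 0.98}, {"offset": [0, 0, 0], "roll": 0.98}, {"offset": [0, 0, 0], "roll": 0.98}, {"offset": [0, 0, 0], "roll": 0.98}, {"offset": [0, 0, 0], "roll": 0.98}, {"offset": [0, 0, 0], "roll": 0.98}, {"offset": [0, 0, 0], "roll": 0.98}, {"offset": [0, 0, 0], "roll": 0.98}, {"offset": [0, 0, 0], "roll": 0.98}, {"offset": [0, 0, 0], "roll": 0}], "hand": 1}}

```text
clock: 1.25
eef_pos: [0.1982, 0.5129, 0.1701]
tool_rot: [-180.0, 0.0, 91.4]
contact_force: [-0.2, 0.2, 1.0]
grip_width: 0.094
grip_force: 0.0
```

```bash
cat > go.py <<'E'
from h import *; import sys
# go.py x y z yaw : remaining move in tool units from the measured pose
x,y,z,yaw=map(float,sys.argv[1:5]); s=manip.get_state(); p=s['eef_pos']; r=s['tool_rot']
d=np.array([x,y,z])-p; R=Rot.from_euler('xyz',r,degrees=True).as_matrix()
dy=(yaw-r[2]+90)%180-90
print('t',round(s['clock'],2),'pos',p.round(4),'rot',r.round(2),'F',s['contact_force'].round(1),'w',round(s['grip_width'],4),'g',round(s['grip_force'],1),'q6',s['qpos'][5].round(1))
print('units',(R.T@d/.03).round(2),'roll units',round(-np.radians(dy)/.12,2))
E
python3 go.py .506 .272 .17 91.4
python3 - <<'E'
from h import *
d=np.load('/tmp/top0.npz'); 
c=cap('top'); K,R,t=c['K'],c['R'],c['t']
for u,v in((409.4,177.4),(438.8,181.6)):
    r=R@np.array([(u-K[0,2])/K[0,0],(v-K[1,2])/K[1,1],1]); k=(.2115-t[2])/r[2]; print('hole',(t+k*r).round(4))
E
```

```text
t 1.25 pos [0.1982 0.5129 0.1701] rot [-1.7999e+02  2.0000e-02  9.1380e+01] F [-0.2  0.2  1. ] w 0.094 g 0.0 q6 63.7
units [-8.280e+00  1.006e+01  1.000e-02] roll units -0.0
hole [ 0.5896 -0.257   0.2115]
hole [ 0.5782 -0.3273  0.2115]
```

The hole positions agree with the fork measurement to within 1 mm. Next I move above the strap.

{"op": "play_rows", "data": {"targets": [{"offset": [-0.4, 0.5, 0], "roll": 0}, {"offset": [-0.8, 0.96, 0], "roll": 0}, {"offset": [-0.8, 0.96, 0], "roll": 0}, {"offset": [-0.8, 0.96, 0], "roll": 0}, {"offset": [-0.8, 0.96, 0], "roll": 0}, {"offset": [-0.8, 0.96, 0], "roll": 0}, {"offset": [-0.8, 0.96, 0], "roll": 0}, {"offset": [-0.8, 0.96, 0], "roll": 0}, {"offset": [-0.8, 0.96, 0], "roll": 0}, {"offset": [-0.8, 0.96, 0], "roll": 0}, {"offset": [-0.68, 0.92, 0], "roll": 0}, {"offset": [0, 0, 0], "roll": 0}]}}

```text
clock: 2.5
eef_pos: [0.5087, 0.2701, 0.1698]
tool_rot: [-180.0, 0.0, 91.5]
contact_force: [0.1, 0.5, 0.5]
grip_width: 0.0939
grip_force: 0.0
```

```bash
python3 go.py .506 .272 .101 91.4
```

```text
t 2.5 pos [0.5087 0.2701 0.1698] rot [-1.7999e+02  3.0000e-02  9.1510e+01] F [0.1 0.5 0.5] w 0.0939 g 0.0 q6 22.8
units [ 0.07 -0.09  2.29] roll units 0.02
```

{"op": "play_rows", "data": {"targets": [{"offset": [0.07, -0.06, 0.3], "roll": 0}, {"offset": [0, 0, 0.6], "roll": 0}, {"offset": [0, 0, 0.6], "roll": 0}, {"offset": [0, 0, 0.5], "roll": 0}, {"offset": [0, 0, 0.29], "roll": 0}, {"offset": [0, 0, 0], "roll": 0}, {"offset": [0, 0, 0], "roll": 0}]}}

```text
clock: 3.2
eef_pos: [0.5044, 0.2751, 0.1021]
tool_rot: [180.0, -0.0, 91.6]
contact_force: [0.7, 0.1, -0.3]
grip_width: 0.094
grip_force: 0.0
```

{"op": "play_rows", "data": {"targets": [{"offset": [0, 0, 0], "roll": 0}, {"offset": [0, 0, 0], "roll": 0}, {"offset": [0, 0, 0], "roll": 0}, {"offset": [0, 0, 0], "roll": 0}, {"offset": [0, 0, 0], "roll": 0}, {"offset": [0, 0, 0], "roll": 0}, {"offset": [0, 0, 0], "roll": 0}, {"offset": [0, 0, 0], "roll": 0}, {"offset": [0, 0, 0], "roll": 0}, {"offset": [0, 0, 0], "roll": 0}], "hand": 0, "grip_force": 40}}

```text
clock: 4.2
eef_pos: [0.5046, 0.2746, 0.1016]
tool_rot: [180.0, 0.0, 91.5]
contact_force: [-0.8, 0.3, 0.6]
grip_width: 0.0172
grip_force: 0.0
```

```bash
python3 go.py .506 .272 .25 91.4; python3 - <<'E'
from m import *
d=cap('top'); P=cloud(d); H=hsv(d); z=P[...,2]; m=(z>.1)&(z<.135)&(np.abs(P[...,0]-.506)<.016)&(np.abs(P[...,1]-.272)<.08)&(H[...,1]<60)&(H[...,2]>120); q=rect(P,m,'strap'); print(q[:,1].min(),q[:,1].max())
save(d,'top1.png')
E
```

```text
t 4.2 pos [0.5046 0.2746 0.1016] rot [180.     0.    91.49] F [-0.8  0.3  0.6] w 0.0172 g 0.0 q6 23.4
units [-0.09  0.05 -4.95] roll units 0.01
strap 137 c [507.8 227.1] wh [24.5 42.4] ang 1.31 z med [0.1203 0.124  0.1272] mean [0.5084 0.2246 0.124 ]
0.20583970855330241 0.2484582272156065
```

```bash
python3 - <<'E'
from h import *
d=cap('side'); im=cv2.cvtColor(d['pixels'],cv2.COLOR_RGB2BGR); a=cv2.resize(im[100:250,170:320],None,fx=2.6,fy=2.6,interpolation=cv2.INTER_CUBIC)
t=cv2.imread('pics/top1.png')[150:300,130:280]; cv2.imwrite('pics/g1.png',np.hstack([a,cv2.resize(t,None,fx=2.6,fy=2.6,interpolation=cv2.INTER_CUBIC)]))
E
python3 go.py .506 .272 .25 91.4
```

```text
t 4.3 pos [0.5046 0.2746 0.1017] rot [180.     0.    91.49] F [-0.6  0.3 -0.6] w 0.0092 g 0.0 q6 23.4
units [-0.09  0.05 -4.94] roll units 0.01
```

View pics/g1.png

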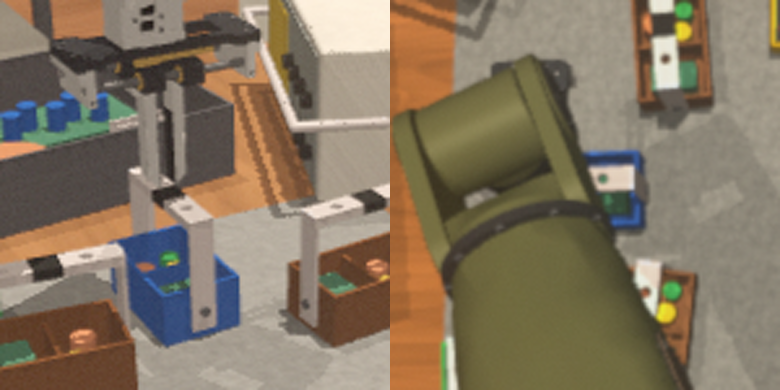

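The crop shows the fingers beside the strap's far end, above left of the sleeve at (172,193), rather than around it. I'll project the reported TCP into the image to find the mismatch.

```bash
python3 - <<'E'
from h import *
s=manip.get_state(); p=s['eef_pos']; print(p,s['qpos'],s['grip_width'])
for n in('side','top'):
    d=cap(n)
    for q in(p,p+[0,0,.019],[.505,.2725,.125]):
        c=d['R'].T@(np.array(q)-d['t']); u=d['K']@c/c[2]; print(n,u[:2].round(1),'depth',c[2].round(3))
    if n=='side':
        P=cloud(d); 
        for u,v in((228,165),(238,165),(236,150),(236,174)): print((u,v),P[v,u].round(3),d['range_z'][v,u])
        H=hsv(d); z=P[...,2]
        m=(z>.105)&(z<.135)&(abs(P[...,0]-.5)<.05)&(abs(P[...,1]-.27)<.08)&(H[...,2]<80); print('sleeve now',m.sum(),np.nanmean(P[m],0).round(4),np.argwhere(m).mean(0))
E
```

```text
[0.50456648 0.27458487 0.10165736] [ 2.49029707e+01  2.38791287e+01  8.75685474e+01 -1.95759985e-03
  6.85523487e+01  2.34135617e+01] 0.009240793431911391
side [233.4 181.5] depth 1.151
side [233.  174.5] depth 1.142
side [233.5 173.2] depth 1.138
(228, 165) [0.49  0.268 0.152] 1.1149722
(238, 165) [0.518 0.272 0.144] 1.1327956
(236, 150) [0.511 0.265 0.187] 1.1026345
(236, 174) [0.509 0.267 0.124] 1.1362883
sleeve now 50 [0.5044 0.2714 0.1223] [174.42 233.46]
top [198.5 221. ] depth 1.079
top [197.1 220.1] depth 1.06
top [197.5 219.7] depth 1.056
```

```bash
python3 - <<'E'
from h import *
d=cap('side'); im=cv2.cvtColor(d['pixels'],cv2.COLOR_RGB2BGR); cv2.imwrite('pics/g2.png',cv2.resize(im[120:240,190:290],None,fx=5,fy=5,interpolation=cv2.INTER_CUBIC))
s=manip.get_state();print(s['grip_width'],s['clock'])
for q in([.494,.2746,.1017],[.515,.2746,.1017]):
    c=d['R'].T@(np.array(q)-d['t']); u=d['K']@c/c[2]; print(((u[:2]-[190,120])*5).round(0))
E
```

```text
0.0008880095098573787 4.45
[197. 312.]
[236. 303.]
```

View pics/g2.png

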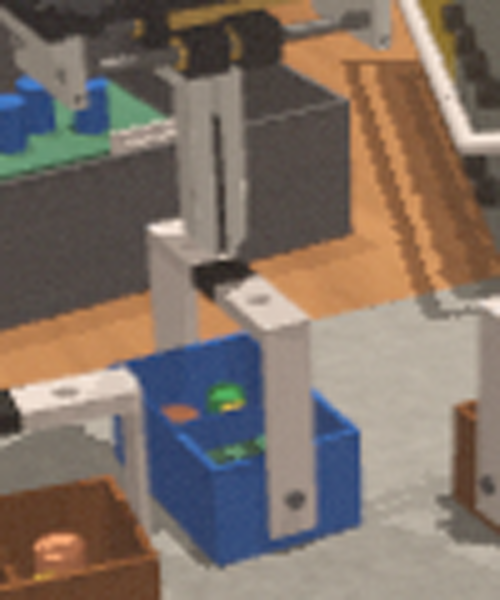

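The zoomed crop shows the shut fingertips ending at crop row ~255, just above the sleeve at (222,272). The reported TCP would project to row ~308. I'll measure the true tip height from depth.

```bash
python3 - <<'E'
from h import *
d=cap('side'); P=cloud(d)
for v in range(140,176,3): print(v,[P[v,u].round(3).tolist() for u in(228,231,237)])
f=np.load('/tmp/side0.npz'); P=f['P']; z=P[...,2]; m=(np.hypot(P[...,0]-.198,P[...,1]-.513)<.09)&(z>.1)&(z<.4); v,u=np.nonzero(m); print('start gripper lowest',np.sort(z[m])[:12].round(3),[(a,b) for a,b in zip(u,v)][-5:])
o=np.argsort(z[m])[:8]; print(P[m][o].round(3))
E
```

```text
140 [[0.492, 0.265, 0.216], [0.5, 0.266, 0.214], [0.514, 0.263, 0.212]]
143 [[0.492, 0.264, 0.209], [0.499, 0.263, 0.208], [0.516, 0.267, 0.203]]
146 [[0.491, 0.264, 0.201], [0.499, 0.265, 0.2], [0.514, 0.264, 0.197]]
149 [[0.491, 0.265, 0.194], [0.5, 0.267, 0.191], [0.515, 0.267, 0.188]]
152 [[0.492, 0.267, 0.185], [0.499, 0.265, 0.184], [0.513, 0.263, 0.183]]
155 [[0.491, 0.266, 0.178], [0.498, 0.264, 0.177], [0.515, 0.268, 0.172]]
158 [[0.49, 0.265, 0.171], [0.498, 0.266, 0.169], [0.513, 0.266, 0.166]]
161 [[0.49, 0.265, 0.163], [0.497, 0.264, 0.162], [0.512, 0.264, 0.159]]
164 [[0.492, 0.272, 0.152], [0.497, 0.265, 0.154], [0.513, 0.267, 0.15]]
167 [[0.492, 0.273, 0.144], [0.497, 0.265, 0.146], [0.512, 0.266, 0.143]]
170 [[0.502, 0.299, 0.123], [0.509, 0.298, 0.122], [0.622, 0.523, 0.005]]
173 [[0.496, 0.285, 0.122], [0.501, 0.278, 0.124], [0.515, 0.274, 0.123]]
start gripper lowest [0.203 0.204 0.204 0.204 0.204 0.204 0.204 0.205 0.205 0.205 0.205 0.205] [(np.int64(73), np.int64(140)), (np.int64(74), np.int64(140)), (np.int64(75), np.int64(140)), (np.int64(76), np.int64(140)), (np.int64(77), np.int64(140))]
[[0.212 0.563 0.203]
 [0.223 0.555 0.204]
 [0.173 0.471 0.204]
 [0.221 0.555 0.204]
 [0.216 0.557 0.204]
 [0.188 0.462 0.204]
 [0.182 0.465 0.204]
 [0.186 0.463 0.205]]
```

The state's TCP height reads about 34 mm too low: the true tips were at z=0.203 when it reported 0.170 at the start, and at ~0.137 when it reports 0.1017 now. The x and y readings agree. I'll correct z by that amount, reopen and go down.

{"op": "play_rows", "data": {"targets": [{"offset": [0, 0, 0], "roll": 0}, {"offset": [0, 0, 0], "roll": 0}, {"offset": [0, 0, 0], "roll": 0}, {"offset": [0, 0, 0], "roll": 0}, {"offset": [0, 0, 0], "roll": 0}, {"offset": [0, 0, 0], "roll": 0}, {"offset": [0, 0, 0], "roll": 0}, {"offset": [0, 0, 0], "roll": 0}, {"offset": [0, 0, 0], "roll": 0}], "hand": 0.8}}

```text
clock: 5.4
eef_pos: [0.5046, 0.2746, 0.1016]
tool_rot: [-180.0, 0.0, 91.5]
contact_force: [-0.3, 0.4, -0.1]
grip_width: 0.0687
grip_force: 0.0
```

{"op": "play_rows", "data": {"targets": [{"offset": [0.03, 0.02, 0.2], "roll": 0}, {"offset": [0.03, 0, 0.35], "roll": 0}, {"offset": [0, 0, 0.35], "roll": 0}, {"offset": [0, 0, 0.22], "roll": 0}, {"offset": [0, 0, 0], "roll": 0}, {"offset": [0, 0, 0], "roll": 0}]}}

```text
clock: 6.0
eef_pos: [0.5051, 0.2764, 0.068]
tool_rot: [-180.0, 0.0, 91.5]
contact_force: [0.2, -0.1, 0.3]
grip_width: 0.0752
grip_force: 0.0
```

{"op": "play_rows", "data": {"targets": [{"offset": [0, 0, 0], "roll": 0}, {"offset": [0, 0, 0], "roll": 0}, {"offset": [0, 0, 0], "roll": 0}, {"offset": [0, 0, 0], "roll": 0}, {"offset": [0, 0, 0], "roll": 0}, {"offset": [0, 0, 0], "roll": 0}, {"offset": [0, 0, 0], "roll": 0}, {"offset": [0, 0, 0], "roll": 0}, {"offset": [0, 0, 0], "roll": 0}, {"offset": [0, 0, 0], "roll": 0}], "hand": 0, "grip_force": 40}}

```text
clock: 7.0
eef_pos: [0.5054, 0.2765, 0.0683]
tool_rot: [180.0, -0.0, 91.5]
contact_force: [3.9, 0.1, 2.3]
grip_width: 0.0236
grip_force: 40.0
```

{"op": "play_rows", "data": {"targets": [{"offset": [0, 0, -0.2], "roll": 0}, {"offset": [0, 0, -0.4], "roll": 0}, {"offset": [0, 0, -0.6], "roll": 0}, {"offset": [0, 0, -0.7], "roll": 0}, {"offset": [0, 0, -0.7], "roll": 0}, {"offset": [0, 0, -0.7], "roll": 0}, {"offset": [0, 0, -0.6], "roll": 0}, {"offset": [0, 0, -0.4], "roll": 0}, {"offset": [0, 0, -0.2], "roll": 0}, {"offset": [0, 0, 0], "roll": 0}, {"offset": [0, 0, 0], "roll": 0}]}}

```text
clock: 8.1
eef_pos: [0.5048, 0.2763, 0.2022]
tool_rot: [-179.9, 0.0, 91.5]
contact_force: [0.2, -0.5, -3.9]
grip_width: 0.0238
grip_force: 40.0
```

```bash
cat > strap.py <<'E'
from m import *
# strap as carried: white+dark points near expected height/position
def strap(n,c,zlo,zhi):
    d=cap(n); P=cloud(d); H=hsv(d); z=P[...,2]
    m=(z>zlo)&(z<zhi)&(np.hypot(P[...,0]-c[0],P[...,1]-c[1])<.085)&(H[...,1]<70)
    return d,P,H,m
E
python3 go.py .466 -.2735 .204 81; python3 - <<'E'
from strap import *
d,P,H,m=strap('side',(.505,.272),.245,.275); q=rect(P,m,'strap'); save(d,'s2.png'); print(np.histogram(q[:,2],bins=np.arange(.24,.28,.004)))
z=P[...,2]; b=(H[...,0]>105)&(H[...,0]<125)&(H[...,1]>120)&(np.hypot(P[...,0]-.505,P[...,1]-.272)<.085)&(z>.11)&(z<.22); rect(P,b,'body')
E
```

```text
t 8.1 pos [0.5048 0.2763 0.2022] rot [-1.7992e+02  3.0000e-02  9.1490e+01] F [ 0.2 -0.5 -3.9] w 0.0238 g 40.0 q6 23.6
units [-18.29  -1.77  -0.05] roll units 1.53
strap 422 c [502.1 272.2] wh [ 46.8 138.4] ang 12.23 z med [0.2478 0.2574 0.2721] mean [0.5001 0.254  0.2576]
(array([  0,  24,  58,  69, 181,  20,  27,  21,  22,   0]), array([0.24 , 0.244, 0.248, 0.252, 0.256, 0.26 , 0.264, 0.268, 0.272,
       0.276, 0.28 ]))
body 1236 c [503.9 270.5] wh [ 82.4 133.1] ang 2.77 z med [0.1393 0.1698 0.1872] mean [0.4942 0.2608 0.167 ]
```

{"op": "play_rows", "data": {"targets": [{"offset": [-0.2, -0.06, 0], "roll": 0}, {"offset": [-0.4, -0.06, 0], "roll": 0}, {"offset": [-0.7, -0.06, 0], "roll": 0}, {"offset": [-0.8, -0.06, 0], "roll": 0}, {"offset": [-0.8, -0.06, 0], "roll": 0}, {"offset": [-0.8, -0.06, 0], "roll": 0}, {"offset": [-0.8, -0.06, 0], "roll": 0}, {"offset": [-0.8, -0.06, 0], "roll": 0}, {"offset": [-0.8, -0.06, 0], "roll": 0}, {"offset": [-0.8, -0.06, 0], "roll": 0}, {"offset": [-0.8, -0.06, 0], "roll": 0}, {"offset": [-0.8, -0.06, 0], "roll": 0}]}}

```text
clock: 9.35
eef_pos: [0.4895, 0.0192, 0.203]
tool_rot: [-180.0, 0.0, 91.5]
contact_force: [1.3, -0.3, -5.0]
grip_width: 0.0235
grip_force: 40.0
```

{"op": "play_rows", "data": {"targets": [{"offset": [-0.8, -0.06, 0], "roll": 0}, {"offset": [-0.8, -0.06, 0], "roll": 0}, {"offset": [-0.8, -0.06, 0], "roll": 0}, {"offset": [-0.8, -0.06, 0], "roll": 0}, {"offset": [-0.8, -0.06, 0], "roll": 0}, {"offset": [-0.8, -0.06, 0], "roll": 0}, {"offset": [-0.8, -0.06, 0], "roll": 0}, {"offset": [-0.8, -0.06, 0], "roll": 0}, {"offset": [-0.8, -0.06, 0], "roll": 0}, {"offset": [-0.8, -0.06, 0], "roll": 0}, {"offset": [-0.6, -0.05, 0], "roll": 0}, {"offset": [-0.4, -0.05, 0], "roll": 0}]}}

```text
clock: 10.55
eef_pos: [0.4752, -0.2511, 0.2029]
tool_rot: [-180.0, 0.0, 91.4]
contact_force: [0.9, 0.2, -4.9]
grip_width: 0.0236
grip_force: 40.0
```

{"op": "play_rows", "data": {"targets": [{"offset": [-0.3, -0.05, 0], "roll": 0.2}, {"offset": [-0.2, 0, 0], "roll": 0.4}, {"offset": [-0.1, 0, 0], "roll": 0.4}, {"offset": [0, 0, 0], "roll": 0.3}, {"offset": [0, 0, 0], "roll": 0.2}, {"offset": [0, 0, 0], "roll": 0}, {"offset": [0, 0, 0], "roll": 0}]}}

```text
clock: 11.25
eef_pos: [0.4748, -0.2674, 0.2031]
tool_rot: [-180.0, -0.0, 81.2]
contact_force: [0.4, 0.4, -4.7]
grip_width: 0.0238
grip_force: 40.0
```

```bash
python3 go.py .476 -.2707 .1905 81; python3 - <<'E'
from strap import *
for n in('side','top'):
    d,P,H,m=strap(n,(.476,-.272),.240,.275); q=rect(P,m,'strap '+n); save(d,n+'3.png'); print(np.histogram(q[:,2],bins=np.arange(.24,.28,.004))[0])
    z=P[...,2]; b=(H[...,0]>105)&(H[...,0]<125)&(H[...,1]>120)&(np.hypot(P[...,0]-.476,P[...,1]+.272)<.1)&(z>.11)&(z<.22); rect(P,b,'body')
im=cv2.imread('pics/side3.png'); cv2.imwrite('pics/side3c.png',cv2.resize(im[150:400,280:540],None,fx=2.3,fy=2.3))
E
```

```text
t 11.25 pos [ 0.4748 -0.2674  0.2031] rot [-180.     -0.     81.22] F [ 0.4  0.4 -4.7] w 0.0238 g 40.0 q6 -24.5
units [-0.1   0.06  0.42] roll units 0.03
strap side 1411 c [ 472.4 -271.6] wh [ 48.1 137.8] ang 2.9 z med [0.2446 0.2585 0.27  ] mean [ 0.466  -0.2907  0.2571]
[ 63  77 143 189 700  87  52  57  43   0]
body 2127 c [ 468.9 -271.9] wh [128.   71.1] ang 80.47 z med [0.1399 0.1675 0.1885] mean [ 0.4457 -0.2782  0.1665]
strap top 318 c [ 483.5 -234.9] wh [59.8 44.6] ang 72.28 z med [0.2482 0.2595 0.2632] mean [ 0.478  -0.2345  0.2586]
[  8   8  16  15 144 116   4   5   2   0]
body 407 c [ 476.2 -249.1] wh [81.6 80. ] ang 81.21 z med [0.1368 0.1768 0.1914] mean [ 0.4745 -0.2469  0.1679]
```

View pics/side3c.png

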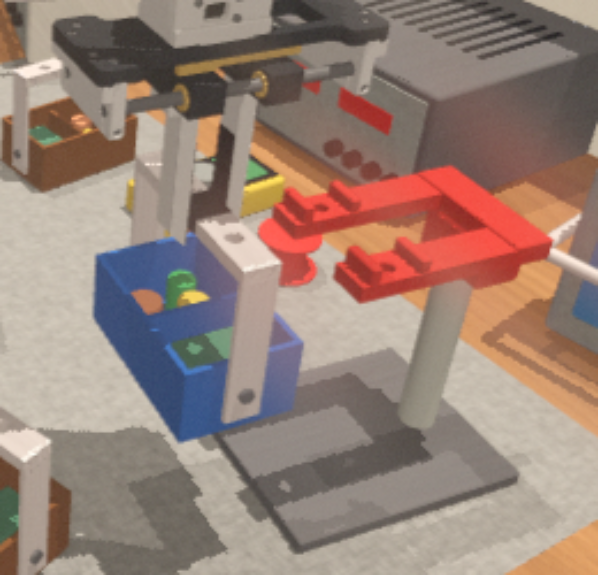

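The picture shows the caddy held level in front of the prongs, aligned with the fork. The near strap hole is at side pixel (382,253). I'll check that position, then lower 13 mm and go in.

{"op": "play_rows", "data": {"targets": [{"offset": [-0.1, 0.06, 0.15], "roll": 0.03}, {"offset": [0, 0, 0.2], "roll": 0}, {"offset": [0, 0, 0.09], "roll": 0}, {"offset": [0, 0, 0], "roll": 0}, {"offset": [0, 0, 0], "roll": 0}]}}

```text
clock: 11.85
eef_pos: [0.4761, -0.2708, 0.1898]
tool_rot: [-180.0, -0.0, 81.0]
contact_force: [-0.2, 0.2, -4.2]
grip_width: 0.0235
grip_force: 40.0
```

```bash
python3 go.py .5847 -.2879 .19 81; python3 - <<'E'
from h import *
def hole(d,zp,xy,r=14):
    K=d['K']
    c=d['R'].T@(np.array([*xy,zp])-d['t']); u=(K@c/c[2])[:2]; g=cv2.cvtColor(d['pixels'],cv2.COLOR_RGB2GRAY).astype(float)
    return u
d=cap('side'); s=manip.get_state(); p=s['eef_pos']; print(p)
zt=p[2]+.0565
for k in(-.036,):
    xy=p[:2]+(k-.0043)*np.array([.156,.988]); print('pred',xy.round(4)); u=hole(d,zt,xy); print(u)
g=cv2.cvtColor(d['pixels'],cv2.COLOR_RGB2GRAY); a,b=u.round().astype(int); print(g[b-6:b+7,a-9:a+10])
E
```

```text
t 11.85 pos [ 0.4761 -0.2708  0.1898] rot [-180.     -0.     80.97] F [-0.2  0.2 -4.2] w 0.0235 g 40.0 q6 -24.4
units [ 0.    3.66 -0.01] roll units -0.0
[ 0.47617204 -0.27081233  0.18997859]
pred [ 0.4699 -0.3106]
[382.76378523 261.51981121]
[[219 180 160 160 161 162 163 209 221 223 222 220 216 201 192 196 198 195
  193]
 [221 219 219 219 219 220 220 220 220 222 221 221 220 216 198 191 194 198
  196]
 [221 221 218 218 218 218 219 220 220 219 220 222 223 221 212 199 192 191
  193]
 [222 222 221 218 217 218 218 217 219 218 218 220 222 221 221 212 169 143
  131]
 [223 222 221 220 218 212 211 204 201 199 202 209 216 221 221 220 199 155
  124]
 [222 222 222 221 215 195 172 162 163 161 165 180 181 210 221 220 221 192
  148]
 [216 222 222 221 207 176 162 159 159 159 157 152 159 196 217 221 220 221
  193]
 [189 216 222 222 216 183 164 160 159 155 154 151 152 203 218 221 221 219
  220]
 [143 205 220 220 220 213 191 173 166 165 164 160 188 214 219 220 221 222
  220]
 [143 158 206 220 221 220 219 219 209 205 213 217 219 219 219 218 220 220
  221]
 [142 142 158 206 220 221 221 221 219 218 216 217 217 217 218 218 219 219
  221]
 [143 143 144 174 210 219 221 220 220 219 217 217 217 217 218 217 218 217
  220]
 [142 140 142 145 174 210 219 221 219 219 218 217 216 217 217 217 217 219
  217]]
```

The strap hole appears within 1 px of where I predicted it. Going in.

{"op": "play_rows", "data": {"targets": [{"offset": [0, 0.2, 0], "roll": 0}, {"offset": [0, 0.4, 0], "roll": 0}, {"offset": [0, 0.5, 0], "roll": 0}, {"offset": [0, 0.5, 0], "roll": 0}, {"offset": [0, 0.5, 0], "roll": 0}, {"offset": [0, 0.5, 0], "roll": 0}, {"offset": [0, 0.5, 0], "roll": 0}, {"offset": [0, 0.35, 0], "roll": 0}, {"offset": [0, 0.2, 0], "roll": 0}, {"offset": [0, 0, 0], "roll": 0}, {"offset": [0, 0, 0], "roll": 0}]}}

```text
clock: 13.0
eef_pos: [0.5841, -0.2879, 0.1898]
tool_rot: [-180.0, -0.0, 81.0]
contact_force: [-0.2, 0.6, -5.3]
grip_width: 0.0238
grip_force: 40.0
```

```bash
python3 go.py .5847 -.2879 .165 81; python3 - <<'E'
from h import *
d=cap('side'); im=cv2.cvtColor(d['pixels'],cv2.COLOR_RGB2BGR); cv2.imwrite('pics/side4.png',cv2.resize(im[170:350,350:530],None,fx=3.3,fy=3.3,interpolation=cv2.INTER_CUBIC))
E
```

```text
t 13.0 pos [ 0.5841 -0.2879  0.1898] rot [-179.99   -0.     80.97] F [-0.2  0.6 -5.3] w 0.0238 g 40.0 q6 -20.4
units [0.   0.02 0.83] roll units -0.0
```

View pics/side4.png

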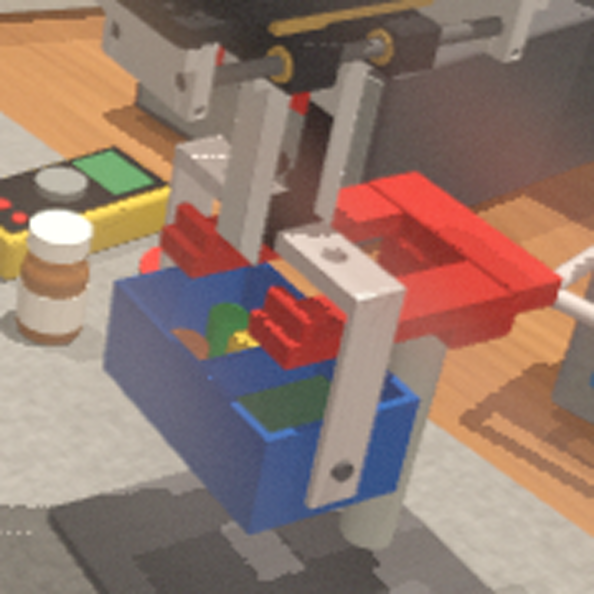

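The prongs are inside the opening, with the strap above the lips. Lowering.

{"op": "play_rows", "data": {"targets": [{"offset": [0, 0.02, 0.15], "roll": 0}, {"offset": [0, 0, 0.2], "roll": 0}, {"offset": [0, 0, 0.2], "roll": 0}, {"offset": [0, 0, 0.15], "roll": 0}, {"offset": [0, 0, 0.06], "roll": 0}, {"offset": [0, 0, 0], "roll": 0}, {"offset": [0, 0, 0], "roll": 0}]}}

```text
clock: 13.75
eef_pos: [0.5848, -0.2881, 0.1671]
tool_rot: [-180.0, 0.0, 81.0]
contact_force: [0.6, -0.0, -4.4]
grip_width: 0.0234
grip_force: 40.0
```

{"op": "play_rows", "data": {"targets": [{"offset": [0, 0, 0.05], "roll": 0}, {"offset": [0, 0, 0], "roll": 0}, {"offset": [0, 0, 0], "roll": 0}]}}

```text
clock: 14.05
eef_pos: [0.5849, -0.2881, 0.1658]
tool_rot: [180.0, 0.0, 81.0]
contact_force: [0.3, -0.5, -3.2]
grip_width: 0.0233
grip_force: 40.0
```

Contact is starting, so I go down a bit more and watch the force.

{"op": "play_rows", "data": {"targets": [{"offset": [0, 0, 0.03], "roll": 0}, {"offset": [0, 0, 0.02], "roll": 0}, {"offset": [0, 0, 0], "roll": 0}]}}

```text
clock: 14.35
eef_pos: [0.585, -0.2882, 0.1657]
tool_rot: [179.9, 0.0, 81.0]
contact_force: [-3.3, 2.8, 8.2]
grip_width: 0.0237
grip_force: 40.0
```

It is seated: the wrist now pushes up 8 N. Releasing and backing up.

{"op": "play_rows", "data": {"targets": [{"offset": [0, 0, 0], "roll": 0}, {"offset": [0, 0, 0], "roll": 0}, {"offset": [0, 0, 0], "roll": 0}, {"offset": [0, 0, 0], "roll": 0}, {"offset": [0, 0, 0], "roll": 0}, {"offset": [0, 0, 0], "roll": 0}, {"offset": [0, 0, 0], "roll": 0}], "hand": 0.6}}

```text
clock: 15.05
eef_pos: [0.5849, -0.2881, 0.164]
tool_rot: [-180.0, -0.0, 81.0]
contact_force: [0.5, 0.5, -0.0]
grip_width: 0.0563
grip_force: 0.0
```

{"op": "play_rows", "data": {"targets": [{"offset": [0, 0, -0.3], "roll": 0}, {"offset": [0, 0, -0.6], "roll": 0}, {"offset": [0, 0, -0.9], "roll": 0}, {"offset": [0, 0, -0.9], "roll": 0}, {"offset": [-0.3, -1, -0.3], "roll": 0}, {"offset": [0, -1, 0], "roll": 0}, {"offset": [0, -1, 0], "roll": 0}, {"offset": [0, -1, 0], "roll": 0}, {"offset": [0, -1, 0], "roll": 0}, {"offset": [0.3, -0.6, 0], "roll": 0}, {"offset": [0.8, 0, 0], "roll": 0}, {"offset": [0.8, 0, 0], "roll": 0}]}}

```text
clock: 16.25
eef_pos: [0.4261, -0.2139, 0.2551]
tool_rot: [179.9, 0.0, 80.9]
contact_force: [0.7, 1.0, 0.7]
grip_width: 0.0562
grip_force: 0.0
```

```bash
python3 go.py .429 -.0205 .10 63; python3 - <<'E'
from m import *
S=np.array([.584,-.2921]); ex=np.array([.9877,-.1564]); ey=np.array([.1564,.9877])
ims=[]
for n in('side','top'):
    d=cap(n); P=cloud(d); H=hsv(d); z=P[...,2]; L=(P[...,:2]-S); X=L@ex; Y=L@ey
    m=(z>.216)&(z<.23)&(abs(X)<.02)&(abs(Y)<.075)&(H[...,1]<60); q=P[m]; print(n,m.sum(),'x',np.percentile(X[m],[2,98]).round(4),'y',np.percentile(Y[m],[1,99]).round(4),'z',np.percentile(z[m],[10,50,90]).round(4))
    r=cv2.minAreaRect((np.c_[X[m],Y[m]]*1000).astype(np.float32)); print(r)
    im=cv2.cvtColor(d['pixels'],cv2.COLOR_RGB2BGR); save(d,n+'5.png')
    c=im[130:210,380:470] if n=='top' else im[215:295,400:490]; ims.append(cv2.resize(c,None,fx=4.4,fy=4.4,interpolation=cv2.INTER_CUBIC))
    K=d['K']
    for k in(.036,-.036):
        w=np.r_[S+k*ey,.2215]; c=d['R'].T@(w-d['t']); u=(K@c/c[2])[:2]; g=cv2.cvtColor(d['pixels'],cv2.COLOR_RGB2GRAY); a,b=u.round().astype(int); p=g[b-6:b+7,a-6:a+7]; mm=(p<175)
        n_,lab,st,ce=cv2.connectedComponentsWithStats(mm.astype(np.uint8)); best=[(s[4],cc.round(1)) for s,cc in zip(st[1:],ce[1:])]; print('pred px',u.round(1),[(a0,(cc+[a-6,b-6])) for a0,cc in best])
cv2.imwrite('pics/hung.png',np.hstack(ims))
E
```

```text
t 16.25 pos [ 0.4261 -0.2139  0.2551] rot [1.7992e+02 3.0000e-02 8.0890e+01] F [0.7 1.  0.7] w 0.0562 g 0.0 q6 -21.9
units [ 6.38 -0.93  5.17] roll units 2.6
side 752 x [-0.0125  0.0116] y [-0.0679  0.0653] z [0.2189 0.2212 0.2221]
((1.8184642791748047, -1.0148086547851562), (31.154083251953125, 136.13140869140625), 0.21539314091205597)
pred px [418.9 234.6] [(np.int32(11), array([423.7, 229.9])), (np.int32(15), array([419.4, 235.1])), (np.int32(15), array([414.3, 239.7]))]
pred px [448.  260.4] [(np.int32(10), array([453., 255.])), (np.int32(18), array([448.5, 260.9])), (np.int32(10), array([443., 265.]))]
top 444 x [-0.0141  0.0096] y [-0.0649  0.0658] z [0.2196 0.2221 0.2243]
((-1.9826641082763672, -0.44657135009765625), (133.4384002685547, 25.261850357055664), 89.9198226928711)
pred px [410.5 176.4] [(np.int32(33), array([411.6, 170.8])), (np.int32(16), array([410.5, 177. ])), (np.int32(7), array([408., 182.]))]
pred px [440.6 180.6] [(np.int32(21), array([442. , 175.4])), (np.int32(16), array([440.5, 181. ])), (np.int32(19), array([439.9, 186.7]))]
```

View pics/hung.png

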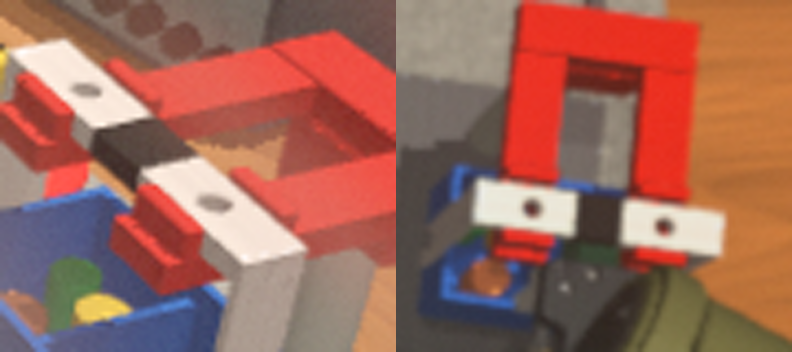

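The picture shows the strap flat behind both lips. Its holes at top pixels (410.5,177) and (440.5,181) are within 0.6 px of their predicted places over the prong holes. Now the pin.

{"op": "play_rows", "data": {"targets": [{"offset": [0.4, -0.1, 0], "roll": 0}, {"offset": [0.8, -0.1, 0], "roll": 0}, {"offset": [0.9, -0.15, 0], "roll": 0}, {"offset": [0.9, -0.15, 0], "roll": 0}, {"offset": [0.9, -0.15, 0], "roll": 0}, {"offset": [0.9, -0.15, 0], "roll": 0}, {"offset": [0.8, -0.13, 0], "roll": 0}, {"offset": [0.5, 0, 0], "roll": 0}, {"offset": [0.28, 0, 0], "roll": 0.6}, {"offset": [0, 0, 0.7], "roll": 0.8}, {"offset": [0, 0, 0.9], "roll": 0.8}, {"offset": [0, 0, 0.9], "roll": 0.4}], "hand": 0.5}}

```text
clock: 17.55
eef_pos: [0.429, -0.0209, 0.1785]
tool_rot: [180.0, -0.0, 62.9]
contact_force: [0.4, -0.5, -0.7]
grip_width: 0.0469
grip_force: 0.0
```

{"op": "play_rows", "data": {"targets": [{"offset": [0, 0, 0.8], "roll": 0}, {"offset": [0, 0, 0.6], "roll": 0}, {"offset": [0, 0, 0.3], "roll": 0}, {"offset": [0, 0, 0], "roll": 0}, {"offset": [0, 0, 0], "roll": 0}]}}

```text
clock: 18.05
eef_pos: [0.4294, -0.021, 0.1289]
tool_rot: [179.9, -0.0, 63.1]
contact_force: [-0.3, 0.4, 0.9]
grip_width: 0.047
grip_force: 0.0
```

```bash
python3 go.py .429 -.020 .023 63; python3 - <<'E'
from m import *
d=cap('side'); P=cloud(d); H=hsv(d); z=P[...,2]; h=H[...,0]
og=(z>.053)&(z<.09)&(np.hypot(P[...,0]-.43,P[...,1]+.02)<.04)&(h>3)&(h<20)&(H[...,1]>150); q=rect(P,og,'pin')
p=manip.get_state()['eef_pos']; m=(np.hypot(P[...,0]-p[0],P[...,1]-p[1])<.05)&(z>p[2]+.02)&(z<p[2]+.15)&~og; print('tip z',np.sort(z[m])[:15].round(3),'eef',p[2])
E
```

```text
t 18.05 pos [ 0.4294 -0.021   0.1289] rot [ 1.7995e+02 -2.0000e-02  6.3090e+01] F [-0.3  0.4  0.9] w 0.047 g 0.0 q6 19.2
units [ 0.02 -0.03  3.53] roll units 0.01
pin 95 c [429.9 -22.2] wh [14.5 11.8] ang 64.03 z med [0.0545 0.0719 0.082 ] mean [ 0.4278 -0.0251  0.0705]
tip z [0.163 0.163 0.163 0.164 0.164 0.164 0.164 0.164 0.165 0.167 0.167 0.167
 0.168 0.168 0.168] eef 0.1290218175272383
```

The 34 mm height offset holds here too. Going down onto the pin head.

{"op": "play_rows", "data": {"targets": [{"offset": [0.02, 0, 0.3], "roll": 0}, {"offset": [0, 0, 0.7], "roll": 0}, {"offset": [0, 0, 0.8], "roll": 0}, {"offset": [0, 0, 0.7], "roll": 0}, {"offset": [0, 0, 0.5], "roll": 0}, {"offset": [0, 0, 0.35], "roll": 0}, {"offset": [0, 0, 0.15], "roll": 0}, {"offset": [0, 0, 0], "roll": 0}, {"offset": [0, 0, 0], "roll": 0}]}}

```text
clock: 19.0
eef_pos: [0.4296, -0.0204, 0.0236]
tool_rot: [180.0, -0.0, 63.1]
contact_force: [-0.0, -0.1, 0.7]
grip_width: 0.0467
grip_force: 0.0
```

{"op": "play_rows", "data": {"targets": [{"offset": [0, 0, 0], "roll": 0}, {"offset": [0, 0, 0], "roll": 0}, {"offset": [0, 0, 0], "roll": 0}, {"offset": [0, 0, 0], "roll": 0}, {"offset": [0, 0, 0], "roll": 0}, {"offset": [0, 0, 0], "roll": 0}, {"offset": [0, 0, 0], "roll": 0}, {"offset": [0, 0, 0], "roll": 0}], "hand": 0, "grip_force": 20}}

```text
clock: 19.8
eef_pos: [0.4293, -0.0204, 0.0231]
tool_rot: [180.0, -0.0, 63.1]
contact_force: [-0.2, 0.2, 2.2]
grip_width: 0.0138
grip_force: 20.0
```

{"op": "play_rows", "data": {"targets": [{"offset": [0, 0, -0.3], "roll": 0}, {"offset": [0, 0, -0.6], "roll": 0}, {"offset": [0, 0, -0.9], "roll": 0}, {"offset": [0, 0, -1], "roll": 0}, {"offset": [0, 0, -1], "roll": 0}, {"offset": [0, 0, -1], "roll": 0}, {"offset": [0, 0, -1], "roll": 0}, {"offset": [0, 0, -0.9], "roll": 0}, {"offset": [0, 0, -0.7], "roll": 0}, {"offset": [0, 0, -0.4], "roll": 0}, {"offset": [0, 0, -0.1], "roll": 0}, {"offset": [0, 0, 0], "roll": 0}]}}

```text
clock: 21.0
eef_pos: [0.429, -0.0203, 0.2597]
tool_rot: [-180.0, 0.0, 63.1]
contact_force: [-0.1, 0.6, -0.2]
grip_width: 0.0141
grip_force: 20.0
```

{"op": "play_rows", "data": {"targets": [{"offset": [-0.2, 0.35, 0], "roll": 0}, {"offset": [-0.4, 0.75, 0], "roll": 0}, {"offset": [-0.5, 0.9, 0], "roll": 0}, {"offset": [-0.5, 0.9, 0], "roll": 0}, {"offset": [-0.5, 0.9, 0], "roll": 0}, {"offset": [-0.5, 0.9, 0], "roll": 0}, {"offset": [-0.5, 0.9, 0], "roll": 0}, {"offset": [-0.5, 0.9, 0], "roll": 0}, {"offset": [-0.5, 0.9, 0], "roll": 0}, {"offset": [-0.35, 0.6, 0], "roll": 0}, {"offset": [-0.18, 0.33, 0], "roll": 0}, {"offset": [0, 0, 0], "roll": 0}]}}

```text
clock: 22.2
eef_pos: [0.5892, -0.259, 0.2577]
tool_rot: [-179.8, 0.0, 63.0]
contact_force: [-0.5, 0.1, -1.6]
grip_width: 0.0141
grip_force: 20.0
```

```bash
cat > pinlook.py <<'E'
from m import *
# pin shank/flange: pixel columns/rows in side+top vs predicted projection; save crop
d=cap('side'); K=d['K']; s=manip.get_state(); p=s['eef_pos']
def pr(w): c=d['R'].T@(np.array(w)-d['t']); return (K@c/c[2])[:2].round(1)
print('pred tip',pr([p[0],p[1],p[2]-.0091]),'pred flange',pr([p[0],p[1],p[2]+.0269]),'target hole strap top',pr([.589,-.2567,.2215]))
P=cloud(d); z=P[...,2]; H=hsv(d); r=np.hypot(P[...,0]-p[0],P[...,1]-p[1]); 
for lo,hi in((-.008,.0),(0,.008),(.008,.016),(.016,.024),(.026,.031)):
    m=(r<.03)&(z>p[2]+lo)&(z<p[2]+hi)&(z>.225); 
    if m.sum(): q=P[m]; v,u=np.nonzero(m); print(lo,m.sum(),'u',u.min(),u.max(),u.mean().round(1),'v',v.mean().round(1),'pred',pr([p[0],p[1],p[2]+(lo+hi)/2]),q.mean(0).round(4))
im=cv2.cvtColor(d['pixels'],cv2.COLOR_RGB2BGR); import sys
cv2.imwrite('pics/'+sys.argv[1],cv2.resize(im[190:290,370:480],None,fx=6,fy=6,interpolation=cv2.INTER_CUBIC))
E
python3 go.py .589 -.2567 .26 63.1; python3 pinlook.py pin6.png
```

```text
t 22.2 pos [ 0.5892 -0.259   0.2577] rot [-1.7983e+02  1.0000e-02  6.3020e+01] F [-0.5  0.1 -1.6] w 0.0141 g 20.0 q6 -0.0
units [ 0.07 -0.04 -0.08] roll units -0.01
pred tip [422.1 219.9] pred flange [426.  199.1] target hole strap top [418.6 234.8]
-0.008 24 u 420 426 422.9 v 217.6 pred [422.6 217. ] [ 0.5875 -0.2602  0.2547]
0 28 u 421 426 423.2 v 213.1 pred [423.5 212.5] [ 0.5868 -0.2598  0.2626]
0.008 31 u 422 428 424.6 v 208.5 pred [424.3 207.9] [ 0.5874 -0.2602  0.2705]
0.016 19 u 423 431 425.5 v 204.7 pred [425.2 203.2] [ 0.5871 -0.2609  0.2775]
0.026 46 u 420 432 426.1 v 200.2 pred [426.2 198.2] [ 0.585  -0.2622  0.2863]
```

View pics/pin6.png

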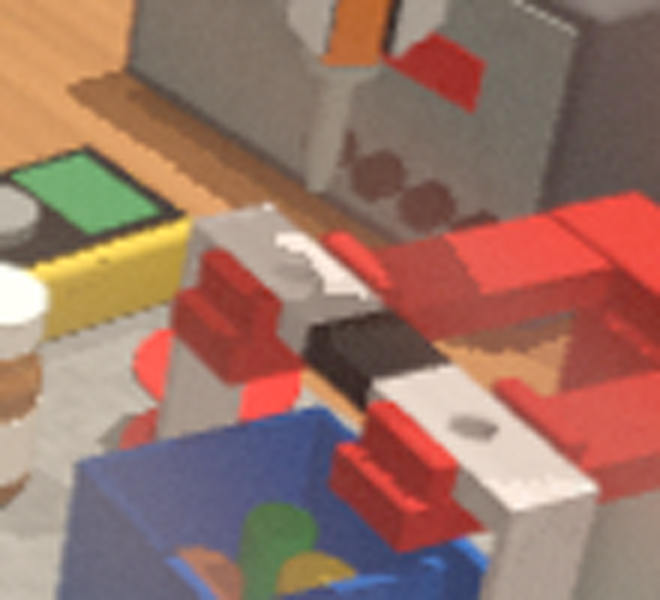

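The pin hangs straight in the grip with its tip at about (423,221). The strap hole shows at (419.3,236), so the aim is about 1 mm off. I'll correct that and lower to just above the strap.

{"op": "play_rows", "data": {"targets": [{"offset": [0.06, -0.02, 0.1], "roll": 0}, {"offset": [0, 0, 0.2], "roll": 0}, {"offset": [0, 0, 0.2], "roll": 0}, {"offset": [0, 0, 0.15], "roll": 0}, {"offset": [0, 0, 0], "roll": 0}, {"offset": [0, 0, 0], "roll": 0}, {"offset": [0, 0, 0], "roll": 0}]}}

```text
clock: 22.95
eef_pos: [0.5896, -0.2555, 0.2408]
tool_rot: [180.0, -0.0, 63.1]
contact_force: [-0.7, 0.9, -0.2]
grip_width: 0.0139
grip_force: 20.0
```

```bash
python3 go.py .5895 -.257 .2306 63; python3 - <<'E'
from h import *
d=cap('side'); p=manip.get_state()['eef_pos']; K=d['K']
def pr(w): c=d['R'].T@(np.array(w)-d['t']); return (K@c/c[2])[:2].round(1)
print(pr([p[0],p[1],p[2]-.0091]),pr([p[0],p[1],.2215])); g=cv2.cvtColor(d['pixels'],cv2.COLOR_RGB2GRAY); print('cols 408..431 rows 222..242'); print(g[222:243,408:432])
E
```

```text
t 22.95 pos [ 0.5896 -0.2555  0.2408] rot [179.97  -0.    63.09] F [-0.7  0.9 -0.2] w 0.0139 g 20.0 q6 0.2
units [-0.05  0.02  0.34] roll units 0.01
[419.4 228.7] [418.3 234.3]
cols 408..431 rows 222..242
[[121 121 123 121 120 119 120 107 104 102 120 132 138 141 141 124  97 100
  107 115 115 101  84  81]
 [120 120 125 127 125 126 129 123 121 113 124 134 140 143 140 116  92  91
   93 107 114 117 108  98]
 [146 129 141 159 153 170 164 150 128 118 128 138 140 142 140 118  98  92
   90  91  97 114 118 116]
 [174 174 172 181 180 179 171 170 149 128 130 136 141 142 134 113 102 100
   93  93  89  94 107 116]
 [176 174 173 174 172 171 173 172 173 152 135 139 142 139 126 107 102 102
   99  96  93  92  89  98]
 [171 170 171 173 173 172 172 172 182 162 139 138 140 138 120 105 102 104
  106 101 101 102  90  88]
 [172 172 169 171 172 173 173 171 223 219 160 137 139 128 123 121 113 115
  126 114 103 103 100  93]
 [173 174 171 170 172 171 173 172 170 169 155 146 151 145 129 115 104 126
  133 136 122 108 102 104]
 [174 172 170 172 171 171 171 171 173 172 206 197 209 214 184 125 103 119
  130 133 134
[... 526 characters left out ...]
91  87  78 103 158 170 173 152 149 152 149 147 139 125 134 202 214
  214 218 203 150 102 100]
 [ 79  82  83  83  82  88 129 164 152 142 143 144 140 140 143 142 143 142
  139 202 216 215 169 105]
 [ 80  76  82  84  78  81  79 115 138 145 143 141 141 139 141 140 142 143
  140 140 141 144 203 159]
 [ 79  83  81  82  83  82  85  82 115 138 142 144 142 143 142 140 141 139
  140 141 140 141 142 141]
 [ 81  77  79  79  76  84  87  91  97 132 143 143 143 140 141 140 140 140
  144 142 143 139 142 139]
 [ 83  81  79  79  81  88  89  84  95 127 136 142 146 142 141 138 141 139
  141 140 141 139 136 137]
 [ 84  79  80  77  80  84  87  87 103 127 135 138 141 143 144 140 138 138
  138 134 121 100  96  72]]
```

{"op": "play_rows", "data": {"targets": [{"offset": [-0.05, 0.01, 0], "roll": 0}, {"offset": [0, 0, 0.1], "roll": 0}, {"offset": [0, 0, 0.1], "roll": 0}, {"offset": [0, 0, 0.1], "roll": 0}, {"offset": [0, 0, 0.05], "roll": 0}, {"offset": [0, 0, 0.05], "roll": 0}, {"offset": [0, 0, 0], "roll": 0}, {"offset": [0, 0, 0], "roll": 0}]}}

```text
clock: 23.8
eef_pos: [0.5891, -0.2569, 0.2286]
tool_rot: [180.0, -0.0, 63.1]
contact_force: [0.4, 0.2, -1.4]
grip_width: 0.0139
grip_force: 20.0
```

{"op": "play_rows", "data": {"targets": [{"offset": [0, 0, 0.05], "roll": 0}, {"offset": [0, 0, 0.05], "roll": 0}, {"offset": [0, 0, 0], "roll": 0}, {"offset": [0, 0, 0], "roll": 0}]}}

```text
clock: 24.2
eef_pos: [0.5891, -0.2569, 0.2255]
tool_rot: [-180.0, 0.0, 63.1]
contact_force: [0.4, -0.1, 0.7]
grip_width: 0.0135
grip_force: 20.0
```

The tip is about 5 mm below the strap top with no force, so it is in the hole. Continuing down.

{"op": "play_rows", "data": {"targets": [{"offset": [0, 0, 0.06], "roll": 0}, {"offset": [0, 0, 0.06], "roll": 0}, {"offset": [0, 0, 0], "roll": 0}, {"offset": [0, 0, 0], "roll": 0}]}}

```text
clock: 24.6
eef_pos: [0.5891, -0.2569, 0.2219]
tool_rot: [-180.0, 0.0, 63.1]
contact_force: [-0.4, 0.2, 0.0]
grip_width: 0.0138
grip_force: 20.0
```

{"op": "play_rows", "data": {"targets": [{"offset": [0, 0, 0.06], "roll": 0}, {"offset": [0, 0, 0.06], "roll": 0}, {"offset": [0, 0, 0], "roll": 0}, {"offset": [0, 0, 0], "roll": 0}]}}

```text
clock: 25.0
eef_pos: [0.5892, -0.2569, 0.2183]
tool_rot: [180.0, -0.0, 63.1]
contact_force: [1.3, 0.0, -0.4]
grip_width: 0.014
grip_force: 20.0
```

{"op": "play_rows", "data": {"targets": [{"offset": [0, 0, 0.06], "roll": 0}, {"offset": [0, 0, 0.06], "roll": 0}, {"offset": [0, 0, 0], "roll": 0}, {"offset": [0, 0, 0], "roll": 0}]}}

```text
clock: 25.4
eef_pos: [0.5896, -0.257, 0.2151]
tool_rot: [179.9, -0.0, 63.1]
contact_force: [5.2, -0.9, 2.6]
grip_width: 0.0138
grip_force: 20.0
```

{"op": "play_rows", "data": {"targets": [{"offset": [0, 0, 0.06], "roll": 0}, {"offset": [0, 0, 0.06], "roll": 0}, {"offset": [0, 0, 0], "roll": 0}, {"offset": [0, 0, 0], "roll": 0}]}}

```text
clock: 25.8
eef_pos: [0.5901, -0.2572, 0.2122]
tool_rot: [179.8, -0.0, 63.1]
contact_force: [7.4, -2.0, 5.2]
grip_width: 0.0142
grip_force: 20.0
```

The hole pushes the pin toward +x and slightly toward -y, so I follow it sideways by ~1 mm and keep going.

{"op": "play_rows", "data": {"targets": [{"offset": [0, 0.03, 0], "roll": 0}, {"offset": [0, 0, 0], "roll": 0}, {"offset": [0, 0, 0], "roll": 0}]}}

```text
clock: 26.1
eef_pos: [0.5905, -0.2573, 0.212]
tool_rot: [179.9, -0.0, 63.1]
contact_force: [3.5, 0.4, 5.8]
grip_width: 0.0138
grip_force: 20.0
```

{"op": "play_rows", "data": {"targets": [{"offset": [0, 0.01, 0.06], "roll": 0}, {"offset": [0, 0, 0.06], "roll": 0}, {"offset": [0, 0, 0], "roll": 0}, {"offset": [0, 0, 0], "roll": 0}]}}

```text
clock: 26.5
eef_pos: [0.5907, -0.2573, 0.2082]
tool_rot: [179.9, -0.0, 63.1]
contact_force: [4.0, 0.4, 7.2]
grip_width: 0.0134
grip_force: 20.0
```

{"op": "play_rows", "data": {"targets": [{"offset": [0.01, 0.02, 0.06], "roll": 0}, {"offset": [0, 0, 0.06], "roll": 0}, {"offset": [0, 0, 0], "roll": 0}, {"offset": [0, 0, 0], "roll": 0}]}}

```text
clock: 26.9
eef_pos: [0.5908, -0.2574, 0.2039]
tool_rot: [-180.0, -0.0, 63.1]
contact_force: [3.8, 1.1, 2.8]
grip_width: 0.0137
grip_force: 20.0
```

{"op": "play_rows", "data": {"targets": [{"offset": [0, 0, 0.06], "roll": 0}, {"offset": [0, 0, 0.06], "roll": 0}, {"offset": [0, 0, 0], "roll": 0}, {"offset": [0, 0, 0], "roll": 0}]}}

```text
clock: 27.3
eef_pos: [0.5909, -0.2574, 0.2003]
tool_rot: [180.0, -0.0, 63.1]
contact_force: [2.8, 1.7, 4.2]
grip_width: 0.0139
grip_force: 20.0
```

It slides in. About 5 mm is left.

{"op": "play_rows", "data": {"targets": [{"offset": [0, 0, 0.06], "roll": 0}, {"offset": [0, 0, 0.06], "roll": 0}, {"offset": [0, 0, 0], "roll": 0}, {"offset": [0, 0, 0], "roll": 0}]}}

```text
clock: 27.7
eef_pos: [0.5909, -0.2574, 0.1967]
tool_rot: [180.0, -0.0, 63.1]
contact_force: [3.0, 1.6, 3.9]
grip_width: 0.0139
grip_force: 20.0
```

{"op": "play_rows", "data": {"targets": [{"offset": [0, 0, 0.05], "roll": 0}, {"offset": [0, 0, 0.02], "roll": 0}, {"offset": [0, 0, 0], "roll": 0}, {"offset": [0, 0, 0], "roll": 0}]}}

```text
clock: 28.1
eef_pos: [0.591, -0.2574, 0.1963]
tool_rot: [179.9, -0.0, 63.1]
contact_force: [0.1, 3.2, 13.7]
grip_width: 0.0138
grip_force: 20.0
```

The flange is down: the reading stops at z=0.196 with the force rising to 14 N. Releasing and moving away.

{"op": "play_rows", "data": {"targets": [{"offset": [0, 0, -0.03], "roll": 0}, {"offset": [0, 0, 0], "roll": 0}, {"offset": [0, 0, 0], "roll": 0}, {"offset": [0, 0, 0], "roll": 0}, {"offset": [0, 0, 0], "roll": 0}, {"offset": [0, 0, 0], "roll": 0}], "hand": 0.45}}

```text
clock: 28.7
eef_pos: [0.5907, -0.2575, 0.1954]
tool_rot: [-180.0, 0.0, 63.1]
contact_force: [-1.1, 0.4, -0.2]
grip_width: 0.0425
grip_force: 0.0
```

{"op": "play_rows", "data": {"targets": [{"offset": [0, 0, -0.2], "roll": 0}, {"offset": [0, 0, -0.5], "roll": 0}, {"offset": [0, 0, -0.8], "roll": 0}, {"offset": [0, 0, -0.8], "roll": 0}, {"offset": [0, -0.9, 0], "roll": 0}, {"offset": [0, -1, 0], "roll": 0}, {"offset": [0, -1, 0], "roll": 0}, {"offset": [0, -1, 0], "roll": 0}, {"offset": [0, -1, 0], "roll": 0}, {"offset": [0, -1, 0], "roll": 0}, {"offset": [0, -0.5, 0], "roll": 0}, {"offset": [0, 0, 0], "roll": 0}]}}

```text
clock: 29.9
eef_pos: [0.4189, -0.1701, 0.2657]
tool_rot: [179.9, 0.0, 63.1]
contact_force: [0.1, 0.2, 0.2]
grip_width: 0.0421
grip_force: 0.0
```

```bash
python3 - <<'E'
from m import *
S=np.array([.584,-.2921]); ex=np.array([.9877,-.1564]); ey=np.array([.1564,.9877]); ims=[]
for n in('side','top'):
    d=cap(n); P=cloud(d); H=hsv(d); z=P[...,2]; L=(P[...,:2]-S); X=L@ex; Y=L@ey; h=H[...,0]
    m=(z>.216)&(z<.2255)&(abs(X)<.02)&(abs(Y)<.075)&(H[...,1]<60); print(n,'strap x',np.percentile(X[m],[2,98]).round(4),'y',np.percentile(Y[m],[1,99]).round(4),'z',np.nanmedian(z[m]).round(4))
    o=(h>3)&(h<20)&(H[...,1]>150)&(z>.222)&(z<.28)&(abs(X)<.03)&(abs(Y)<.06); print('head',o.sum(),X[o].mean().round(4),Y[o].mean().round(4),np.percentile(z[o],[2,50,98]).round(4))
    im=cv2.cvtColor(d['pixels'],cv2.COLOR_RGB2BGR)
    c=im[130:210,380:470] if n=='top' else im[205:285,400:490]; ims.append(cv2.resize(c,None,fx=4.4,fy=4.4,interpolation=cv2.INTER_CUBIC))
    if n=='top':
        for nm,(u,w) in dict(meter=(289,145),reel=(330,142),jar=(321,166)).items(): print(nm,P[w,u].round(4))
cv2.imwrite('pics/end.png',np.hstack(ims))
E
```

```text
side strap x [-0.0122  0.0122] y [-0.0672  0.0661] z 0.2212
head 208 -0.0015 0.0322 [0.2267 0.2435 0.2551]
top strap x [-0.0134  0.0099] y [-0.0654  0.0662] z 0.222
head 57 -0.0004 0.0324 [0.2226 0.2525 0.259 ]
meter [0.7303 0.0285 0.044 ]
reel [ 0.7397 -0.0909  0.0376]
jar [ 0.6571 -0.0583  0.0787]
```

View pics/end.png

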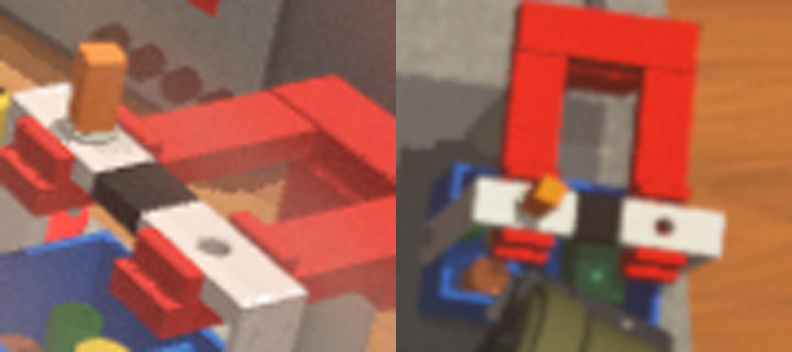

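The pin's flange rests on the strap at about (90,130) in the side crop. Its head top is at z≈0.255, where 0.2545 is expected, and the bystanders have not moved. Handing in.

```bash
python3 -c "
from workcell import manip
print(manip.hand_in())"
```

```text
the job is handed in; nothing more can be done
None
```

The blue caddy hangs flat on both prongs and is locked with the pin, flange resting on the handle; the meter, reel and jar were not moved, and the job was handed in at about 30 s (no verdict was returned).

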